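Shut and cam-lock the filter bay of a desktop dust filter

TASK

Close up the filter bay of the dust filter on the craft table: with a fingertip in its well, push the blue sliding cover fully home. Then set a fingertip in the slot of the orange cam lock and turn it clockwise (seen from above) to its stop, a quarter turn, so that its steel hook catches the cover's peg. Do not turn the lock before the cover is home, and leave the mug, the glue bottle and the tape roll where they stand.

Things in the scene. Friction and masses are not known exactly. Their poses are not given: they have to be found in the camera images.
- unit: Desktop dust filter: heavy white box, does not move, 250 mm (its x) by 380 mm (its y) by 100 mm high, on the table; origin at the centre of its underside, z up. On its flat top (the deck, 100 mm up) are the sliding cover, towards -y, between two rails 8 mm high, and the cam lock, towards +y, its axis at x 0, y +115 mm.
- cover (a joint): How far the blue sliding cover stands open, m: 0 is fully home (hard stop), 0.085 fully open. It slides along the unit's y and goes home towards the unit's +y, towards the lock. It stays where it is left; pushing it takes about 3 N, a little more when fast. It starts 50 to 80 mm open.
- well (a point): Centre of the floor of the finger well in the cover's top, 105 mm above the table; axes as the unit's. The well is a hole 60 mm (x) by 54 mm (y), 15 mm deep, with upright walls, in the middle of a block 140 mm (x) by 97 mm (y) by 20 mm thick. Pushing on its +y wall sends the cover home. With the cover home it lies at x 0, y -36.5 mm in the unit's frame.
- peg (a point): Top of the upright steel catch peg, 8 mm thick, 118 mm above the table, on a ledge 6 mm thick that juts 44 mm from the cover towards the lock. It moves with the cover, 85.5 mm to the +y side of the well's centre.
- lock (a joint): Angle of the cam lock, rad: 0 fully unlocked, 1.571 locked, both hard stops. It grows as the lock turns clockwise seen from above. It stays where it is left; turning it takes about 0.1 N m. It starts between 0 and 0.35. Past about 1.1 its hook would strike the peg of a cover that is not home.
- slot (a point): Centre of the slot's floor, on the lock's axis, 114 mm above the table; turns with the lock, x along the slot towards the hook, z up. The lock is an orange dial 92 mm across with a straight slot 40 mm wide, 16 mm deep, open at both ends, between two raised D-shaped lands. A fingertip off the axis turns it by pushing a land, and must go past a quarter turn to take up its play.
- hook (a point): Middle of the arc of the lock's steel hook (8 mm bar), 78 mm from the lock's axis, 111 mm above the table; turns with the lock. At lock angle 0 the hook points to the unit's +x and the slot runs along x; at 1.571 the hook points to -y, round the far side of the peg, and the slot runs along y.
- mug_mid (a point): Bystander: blue mug, 80 mm across, 90 mm high, with a side handle; this point is on its axis half-way up.
- glue_mid (a point): Bystander: white glue bottle with a red cap, 52 mm across, 125 mm high; this point is half-way up.
- tape_mid (a point): Bystander: grey roll of tape lying flat, 90 mm across, 48 mm high, with a 68 mm hole; this point is at its centre half-way up.

How it is judged:
By the outcome, as a careful person would: the job done as asked, in the order asked, and still so for the second after the job is handed in, with the robot touching nothing.
It also fails if it takes over 48 s, if anything falls off the work surface, if the arm or the gripper's body presses on something with over 40 N, if the wrist force passes 120 N, or if a joint passes its speed limit or range.

ROBOT

A 7-joint arm with a two-finger parallel gripper is mounted at the origin on the work surface. World frame = base frame: x ahead of the robot, y to its left, z up, the work surface at z = 0. Lengths are in m, angles in rad, forces in N, time in s.
With the tool pointing down it reaches from about 0.425 to 0.875 m from the base axis. Payload 8.4 kg.
Tool frame: the origin (TCP) lies at the very end of the fingers, on their centre line; the grasp point (between the pads) lies 19 mm behind it; z points along the fingers, y is the line along which they close (so a half turn about z gives the same grasp; the last joint's range is limited). The gripper opens to 85 mm and grips with 20 to 120 N. Pads are 22 mm wide; open, the fingers measure 114 mm over their backs; the gripper's body (76 mm by 85 mm) begins 54 mm behind the grasp point. The pads swing forward as they close: fully open they stand 13 mm farther back than shut.
Start: joints at [-1.306, 0.333, 0.04, 1.465, -0.013, 1.343, -0.059], TCP at [0.231, 0.607, 0.231] pointing down, gripper open.
Joint ranges: [-2.58, 2.58], [-0.38, 2.09], [-1.3, 1.39], [0.25, 2.4], [-1.5, 4.64], [0.08, 2.09], [-2.65, 2.65]. Speed limits (rad/s): [2.22, 2.22, 2.79, 2.79, 3.14, 3.14, 3.14].

INTERFACE

Orientations are given as a 3x3 rotation matrix whose columns are the frame's x, y, z axes.
In Python, from workcell import readout, vision, bot gives the robot as it stands.
- The arm moves only by the tool move_arm, never from a script. Its argument "commands" is one flat list of numbers, 7 for each row, row after row: the shift along the tool's x, y, z in cm, then the turn, a rotation vector about the tool's x, y, z in rad, then the opening in per cent of the stroke, from 0 (shut) to 100 (fully open). In form: [tx, ty, tz, ax, ay, az, fingers, tx, ty, tz, ax, ay, az, fingers, ...]. A call has 1 to 8 rows; each row is the pose to reach, as a shift and turn from the pose commanded when the call began, along the tool's axes at that moment; what a row does not reach only later rows make up. A row lasts 1/10 s, in which the tool goes at most 50 mm and 8.59 degrees, less where a joint would pass 70% of its speed; a pose out of reach is approached as far as the arm can. A call with a gripper value outside its range is refused whole. The fingers move at their own pace and stop on an object; "grip_force" is the grip in N (left out, the last holds). Time passes only in rows, so rows that repeat a pose let the fingers close. It gives the time, the measured TCP pose, the force, the opening and the grip force at its end, in the units of the state.
- readout.sense(): the state, without advancing time (a new reading comes with each control period).
- vision.get_image(name): name is "side" or "top"; returns a dict with "frame" (384x512x3 uint8, red, green, blue), "vfov" (degrees; the focal length in pixels is half the picture's height over the tangent of half this angle, whatever the lens; pixels are square), "cx", "cy" (the principal point, pixels), "k1" (the pictures are not rectified: a ray, as slopes to the right and down, at radius r is drawn at 1 + k1 r^2 times it, then the intrinsics apply), "R" (3x3) and "t" (3): a world point X has camera coordinates R X + t. Camera axes: x right, y down, z forward; pixel columns grow to the right and rows downward; lengths in m; the calibration is good to about 2 mm. A picture is of the moment at which its call begins. There is no depth.
- bot.sign_off(): hands the job in; it is judged then, once.
Trained networks look in a picture, given as the dict that the camera call returned (one of the last four; its "shot" number tells which), for a name from the list of things; names that differ only in an ending like _2 or _b are one class to them, and where a whole thing is asked for, a point or a joint stands for the part that bears it (a point fixed in the world has none). Each returns a list of dicts, best first, with "conf" (0 to 1); they miss things now and then, are a little off and sometimes report something else, mostly with a low value. They report only what shows in the picture. A call takes as long as a camera call.
- vision.look_for(picture, thing): "centre" ([column, row] in pixels, amid what is visible of it).
- vision.masks_of(picture, thing): "region" (384x512 bool, what is visible of it) and "centre" ([column, row] in pixels, amid what is visible of it).
- vision.place_of(picture, thing): "centre" ([column, row] in pixels: a listed point, or the origin of a listed thing).
The state is a dict: "time": time; "qpos": joint angles; "joint_velocities": joint speeds; "joint_torque": joint torques, N m; "position": TCP position; "tcp_rot": TCP orientation; "force": force on the tool from outside, world axes, zero at the start; "wrist_torque": the same for the moment, N m; "grip_width": finger opening in m; "grip_force": force on a finger pad.
Only numpy, scipy, OpenCV 4.12 (cv2) and the standard library are available. Lean on these libraries where they do the work, as an engineer would, in place of code of your own. Each camera call takes 0.05 s, during which the arm holds its last target. There are 200 camera calls.

## Working session

There is one attempt and no reset: what is moved stays moved. The work goes in short steps, Python scripts to look and compute and a tool call to move; the robot and the scene stay as the last step left them, time stands still between calls to the robot, and variables do not carry over. Pictures are saved under pics/ and viewed, at most 10 in all, crops included, and the job is handed in when it is done.

Besides the shell and the picture viewer there is one more tool, called after "Request:" as name(argument=value, ...) on one line, values as JSON. move_arm: Moves the arm, as the interface text tells. Its arguments: {"type":"object","properties":{"commands":{"type":"array","items":{"type":"number"}},"grip_force":{"type":"number"}},"required":["commands"]}

```bash
ls; mkdir -p pics
cat > h.py <<'E'
import numpy as np, cv2
from workcell import readout, vision, bot
def K(p):
    f=p["frame"].shape[0]/2/np.tan(np.radians(p["vfov"])/2); return f
def ray(p,uv):
    f=K(p); d=np.array([(uv[0]-p["cx"])/f,(uv[1]-p["cy"])/f]); s=d.copy()
    for _ in range(30): s=d/(1+p["k1"]*(s@s))
    R=np.array(p["R"]); return -R.T@np.array(p["t"]), R.T@np.array([s[0],s[1],1])
def at_z(p,uv,z):
    o,d=ray(p,uv); return o+d*(z-o[2])/d[2]
def proj(p,X):
    c=np.array(p["R"])@np.array(X)+np.array(p["t"]); s=c[:2]/c[2]; s=s*(1+p["k1"]*(s@s)); return s*K(p)+[p["cx"],p["cy"]]
Z=dict(unit=0,well=.105,peg=.118,slot=.114,hook=.111,mug_mid=.045,glue_mid=.0625,tape_mid=.024)
def save(p,n): cv2.imwrite("pics/"+n,p["frame"][:,:,::-1])
E
python3 - <<'E'
from h import *
np.set_printoptions(precision=4,suppress=True)
for n in("top","side"):
    p=vision.get_image(n); save(p,n+"0.png"); print(n,ray(p,(256,192))[0])
    for k,z in Z.items():
        for r in vision.place_of(p,k)[:2]: print(k,r["conf"],np.array(r["centre"]),at_z(p,r["centre"],z))
s=readout.sense();print(s)
E
```

```text
pics
top [0.5723 0.0254 1.0916]
unit 0.81 [268.6 224.4] [ 0.5572 -0.0348  0.    ]
well 0.95 [307.1 215.9] [ 0.5844 -0.1357  0.105 ]
peg 0.87 [275.3 223.4] [ 0.5619 -0.0466  0.118 ]
slot 0.78 [234.7 229.6] [0.5424 0.0639 0.114 ]
hook 0.7 [229.7 203.8] [0.6128 0.0797 0.111 ]
mug_mid 0.6 [182.5 232.7] [0.5274 0.2195 0.045 ]
mug_mid 0.54 [365.9 185. ] [ 0.681  -0.3221  0.045 ]
glue_mid 0.69 [365.9 187.8] [ 0.6709 -0.3163  0.0625]
glue_mid 0.29 [307.2 212.6] [ 0.5945 -0.1428  0.0625]
tape_mid 0.6 [276.  148.6] [ 0.7879 -0.0516  0.024 ]
tape_mid 0.5 [364.6 185.4] [ 0.6819 -0.325   0.024 ]
side [0.4544 0.8963 0.7892]
unit 0.59 [280.7 212.7] [ 0.5638 -0.0482  0.    ]
well 0.6 [278.2 166.6] [ 0.5907 -0.1337  0.105 ]
peg 0.92 [282.2 180.5] [ 0.5656 -0.047   0.118 ]
slot 0.73 [285.7 207.1] [0.539 0.063 0.114]
slot 0.26 [279.9 212.2] [0.5503 0.0867 0.114 ]
hook 0.86 [257.1 211.9] [0.6079 0.0951 0.111 ]
mug_mid 0.6 [280.9 271.6] [0.5227 0.2216 0.045 ]
glue_mid 0.62 [261.6 144. ] [ 0.678  -0.3239  0.0625]
tape_mid 0.7 [211.9 196.7] [ 0.7754 -0.0472  0.024 ]
{'time': 0.9, 'qpos': array([-1.3062,  0.3332,  0.0399,  1.4654, -0.0134,  1.3433, -0.0585]), 'joint_velocities': array([ 0.0001,  0.0011, -0.0004, -0.0009,  0.0015,  0.0027,  0.0004]), 'joint_torque': array([  0.0003, -65.8296,   1.363 , -40.5796,   0.0166,   0.0031,
         0.    ]), 'position': array([0.2313, 0.6074, 0.2313]), 'tcp_rot': array([[-0.9345,  0.3559, -0.    ],
       [ 0.3559,  0.9345, -0.    ],
       [ 0.    , -0.    , -1.    ]]), 'force': array([-0.0576,  0.1353,  0.2427]), 'wrist_torque': array([ 0.0111,  0.034 , -0.0066]), 'grip_force': 0.0, 'grip_width': 0.08511121228819353}
```

View pics/top0.png

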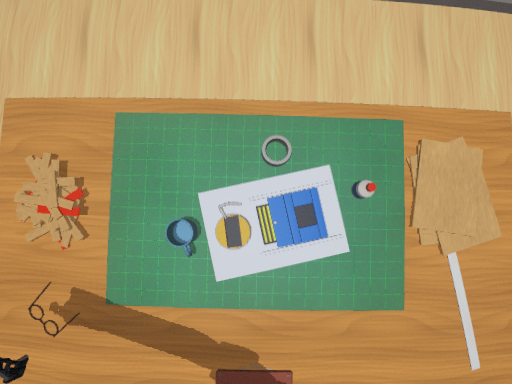

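View pics/side0.png

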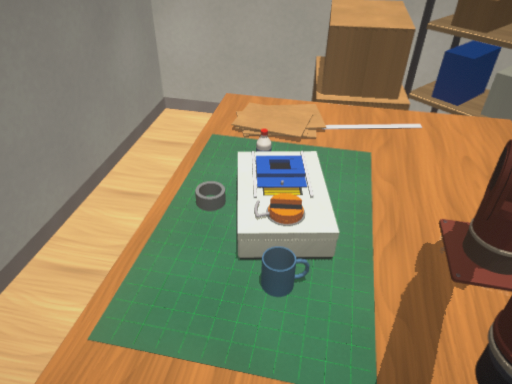

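Top view: the box deck has corners at about (199,192), (330,165), (349,250) and (217,280). The cover well is at (306,216), the peg at (275,223) and the orange lock at (233,231), with its hook at (230,204). The mug is at (182,232), the tape at (276,150) and the glue at (366,188). The side view agrees. Next I'll refine the unit pose from the deck outline.

Run:
```python
from h import *
np.set_printoptions(precision=4,suppress=True)
p=vision.get_image("top")
r=vision.masks_of(p,"unit")[0]; m=r["region"].astype(np.uint8); print(r["conf"],m.sum())
for k in("cover","lock"):
    q=vision.masks_of(p,k)
    if q: m|=q[0]["region"].astype(np.uint8); print(k,q[0]["conf"],q[0]["region"].sum())
m=cv2.morphologyEx(m,cv2.MORPH_CLOSE,np.ones((9,9)))
c=max(cv2.findContours(m,0,1)[0],key=cv2.contourArea)[:,0]
P=np.array([at_z(p,u,.1)[:2] for u in c],np.float32)*1000
(cx,cy),(w,h),a=cv2.minAreaRect(P); print("rect",cx,cy,w,h,a)
hull=cv2.convexHull(P); print("moments centroid",(lambda M:(M["m10"]/M["m00"],M["m01"]/M["m00"]))(cv2.moments(hull)))
# dark slot / orange
f=p["frame"].astype(int); hsv=cv2.cvtColor(p["frame"],cv2.COLOR_RGB2HSV)
sub=np.zeros(m.shape,bool); sub[205:255,210:256]=1
dark=(f.sum(2)<220)&sub; ys,xs=np.nonzero(dark); 
Q=np.array([at_z(p,u,.114)[:2] for u in zip(xs,ys)]); mu=Q.mean(0); e,v=np.linalg.eigh(np.cov((Q-mu).T)); print("slot",len(Q),mu,v[:,1],np.sqrt(e)*12**.5)
blue=((f[:,:,2]>f[:,:,0]+60)&(np.arange(512)[None]>240)&(np.arange(512)[None]<345)).astype(np.uint8)
c=max(cv2.findContours(blue,0,1)[0],key=cv2.contourArea)[:,0]
print("cover",cv2.minAreaRect(np.array([at_z(p,u,.12)[:2] for u in c],np.float32)*1000))
cv2.imwrite("pics/crop.png",cv2.resize(p["frame"][155:290,190:355,::-1],None,fx=4.4,fy=4.4,interpolation=cv2.INTER_CUBIC))
```

```text
0.95 12215
cover 0.69 2656
lock 0.78 1006
rect 564.810302734375 -42.490264892578125 251.43283081054688 383.5975341796875 13.28384017944336
moments centroid (564.9980400427622, -42.70981310100932)<stdin>:17: RuntimeWarning: Mean of empty slice.
  ret = ret.dtype.type(ret / rcount)
  avg = a.mean(axis, **keepdims_kw)
  ret = um.true_divide(
<stdin>:17: RuntimeWarning: Degrees of freedom <= 0 for slice
  c *= np.true_divide(1, fact)
  c *= np.true_divide(1, fact)
Traceback (most recent call last):
ValueError: not enough values to unpack (expected 2, got 0)

During handling of the above exception, another exception occurred:

Traceback (most recent call last):
numpy.linalg.LinAlgError: 0-dimensional array given. Array must be at least two-dimensional
```

Run:
```python
from h import *
np.set_printoptions(precision=4,suppress=True)
p=vision.get_image("top")
f=p["frame"]; img=cv2.resize(f[155:290,190:355,::-1],None,fx=4.4,fy=4.4,interpolation=cv2.INTER_CUBIC)
c=np.array([.565,-.0426]);a=np.radians(13.3);ux=np.array([np.cos(a),np.sin(a)]);uy=np.array([-ux[1],ux[0]])
def U(x,y,z):return proj(p,[*(c+ux*x+uy*y),z])
for X in [U(0,.115,.114),U(0,-.0365-.055,.105),U(.078,.115,.111),U(-.03,.115,.114),U(0,-.0365-.055+.0855,.118)]:
    print(X); cv2.drawMarker(img,tuple(int(v) for v in (X-[190,155]+.5)*4.4),(0,0,255),0,12,1)
cv2.imwrite("pics/crop.png",img)
print(f[232,228:240].tolist(), p["shot"])
```

```text
[232.6906 230.9819]
[305.6675 215.2792]
[226.9731 203.1438]
[234.938  241.7678]
[276.0156 221.7781]
[[93, 95, 99], [94, 96, 99], [95, 96, 97], [96, 96, 99], [95, 95, 100], [95, 96, 101], [95, 97, 102], [93, 95, 99], [96, 98, 101], [97, 98, 101], [94, 95, 99], [101, 101, 101]] 4
```

View pics/crop.png

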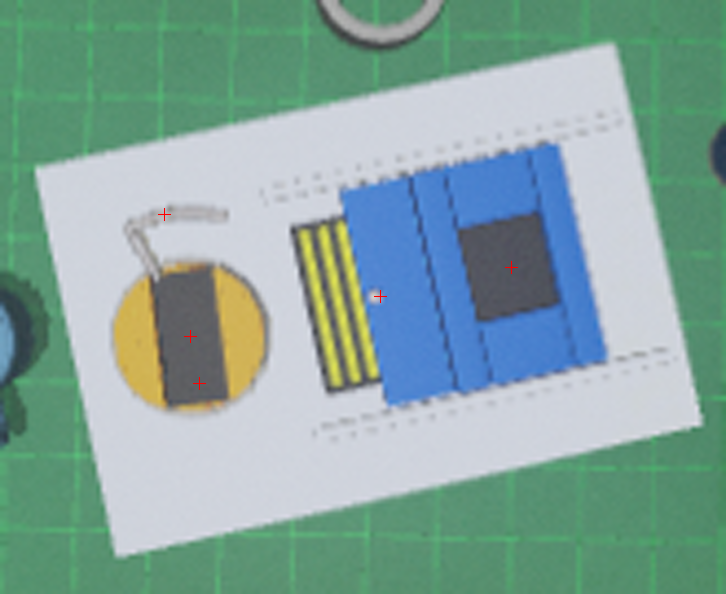

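The projected model matches the crop: the unit is at (0.565, -0.0426) with yaw 13.3°, the cover is about 55 mm open, and the lock is at about 0.1 rad. I'll travel towards a point above the well, shutting the fingers and turning tool x onto the unit's +y on the way.

Request:
move_arm(commands=[-59.4,-56.4,0,0,0,0.974,0,-59.4,-56.4,0,0,0,0.974,0,-59.4,-56.4,0,0,0,0.974,0,-59.4,-56.4,0,0,0,0.974,0,-59.4,-56.4,0,0,0,0.974,0,-59.4,-56.4,0,0,0,0.974,0,-59.4,-56.4,0,0,0,0.974,0,-59.4,-56.4,0,0,0,0.974,0], grip_force=60)

```text
time: 1.95
position: [0.4049, 0.2449, 0.2316]
tcp_rot: [[-0.228, 0.974, 0.0], [0.974, 0.228, 0.001], [0.001, 0.001, -1.0]]
force: [0.9, -0.7, -0.4]
grip_width: -0.0001
grip_force: 0.0
```

Request:
move_arm(commands=[-40.8,9.1,4,0,0,0,0,-40.8,9.1,4,0,0,0,0,-40.8,9.1,4,0,0,0,0,-40.8,9.1,4,0,0,0,0,-40.8,9.1,4,0,0,0,0,-40.8,9.1,4,0,0,0,0,-40.8,9.1,4,0,0,0,0,-40.8,9.1,4,0,0,0,0])

```text
time: 2.75
position: [0.5793, -0.1129, 0.1934]
tcp_rot: [[-0.232, 0.973, 0.001], [0.973, 0.232, 0.0], [-0.0, 0.001, -1.0]]
force: [1.4, 0.8, 0.6]
grip_width: -0.0001
grip_force: 0.0
```

```bash
cat >> h.py <<'E'
c=np.array([.565,-.0426]);a=np.radians(13.3);ux=np.array([np.cos(a),np.sin(a)]);uy=np.array([-ux[1],ux[0]])
def st():
    s=readout.sense(); d=s["position"][:2]-c; R=s["tcp_rot"]
    print("t",s["time"],"tcp in unit mm",np.round([d@ux*1e3,d@uy*1e3,s["position"][2]*1e3],1),"F unit",np.round([s["force"][:2]@ux,s["force"][:2]@uy,s["force"][2]],1),"tool x along ux,uy",R[:2,0]@ux,R[:2,0]@uy,"z",R[2,2]); return s
E
python3 -c "
from h import *; st()"
```

```text
t 2.75 tcp in unit mm [ -2.3 -71.7 193.4] F unit [1.5 0.5 0.6] tool x along ux,uy -0.0017926372791451455 0.9999983929062415 z -0.9999993094592856
```

Request:
move_arm(commands=[-2,0.2,4,0,0,0,0,-2,0.2,6,0,0,0,0,-2,0.2,6,0,0,0,0,-2,0.2,6.5,0,0,0,0,-2,0.2,7,0,0,0,0,-2,0.2,7.5,0,0,0,0,-2,0.2,8,0,0,0,0,-2,0.2,8.5,0,0,0,0])

```text
time: 3.55
position: [0.5852, -0.13, 0.1083]
tcp_rot: [[-0.231, 0.973, 0.001], [0.973, 0.231, 0.0], [0.0, 0.001, -1.0]]
force: [0.7, 0.8, 0.3]
grip_width: -0.0001
grip_force: 0.0
```

```bash
python3 -c "
from h import *; st(); p=vision.get_image('side'); cv2.imwrite('pics/s1.png',cv2.resize(p['frame'][130:250,210:360,::-1],None,fx=4,fy=4,interpolation=cv2.INTER_CUBIC)); st()"
```

```text
t 3.55 tcp in unit mm [ -0.4 -89.7 108.3] F unit [0.8 0.6 0.3] tool x along ux,uy -0.001409052405898465 0.9999990070933387 z -0.9999997167579618
t 3.6 tcp in unit mm [ -0.9 -89.5 107.3] F unit [-1.3 -0.2 -1.2] tool x along ux,uy -0.001308098842577957 0.9999990828957354 z -0.9999997790468443
```

View pics/s1.png

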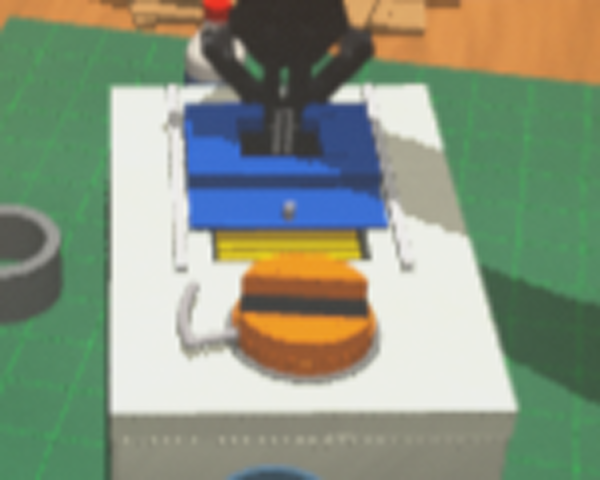

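The tip sits inside the well, clear of the floor. Now I'll push towards the lock, slowing near the stop.

Request:
move_arm(commands=[1,0,-0.1,0,0,0,0,2,0,-0.1,0,0,0,0,3,0,-0.1,0,0,0,0,4,0,-0.1,0,0,0,0,5,0,-0.1,0,0,0,0,5.7,0,-0.1,0,0,0,0,6.2,0,-0.1,0,0,0,0,6.5,0,-0.1,0,0,0,0])

```text
time: 4.4
position: [0.5699, -0.0665, 0.1093]
tcp_rot: [[-0.231, 0.973, -0.0], [0.973, 0.231, 0.0], [0.0, -0.0, -1.0]]
force: [-0.9, -3.6, 0.7]
grip_width: 0.0002
grip_force: 1.6
```

```bash
python3 -c "
from h import *; st()"
```

```text
t 4.4 tcp in unit mm [ -0.8 -24.3 109.3] F unit [-1.7 -3.3  0.7] tool x along ux,uy -0.0012803726811483598 0.9999991651848721 z -0.9999999842426832
```

Cover friction is about 3.3 N. I'll continue in 1 to 2 mm steps to the hard stop.

Request:
move_arm(commands=[0.2,0,0,0,0,0,0,0.3,0,0,0,0,0,0,0.4,0,0,0,0,0,0,0.5,0,0,0,0,0,0,0.5,0,0,0,0,0,0])

```text
time: 4.9
position: [0.569, -0.0627, 0.1093]
tcp_rot: [[-0.23, 0.973, 0.0], [0.973, 0.23, -0.001], [-0.001, 0.0, -1.0]]
force: [0.2, -4.9, 0.7]
grip_width: -0.0
grip_force: 2.3
```

```bash
python3 -c "
from h import *; st()"
```

```text
t 4.9 tcp in unit mm [ -0.8 -20.5 109.3] F unit [-1.  -4.8  0.7] tool x along ux,uy -0.00028885129732694563 0.9999997314545851 z -0.9999997539215938
```

Request:
move_arm(commands=[0.1,0,0,0,0,0,0,0.2,0,0,0,0,0,0,0.3,0,0,0,0,0,0,0.3,0,0,0,0,0,0])

```text
time: 5.3
position: [0.5689, -0.0626, 0.1094]
tcp_rot: [[-0.228, 0.974, 0.002], [0.974, 0.228, -0.004], [-0.004, 0.001, -1.0]]
force: [4.1, -11.8, -3.1]
grip_width: 0.0
grip_force: 6.9
```

```bash
python3 -c "
from h import *; st()"
```

```text
t 5.3 tcp in unit mm [ -0.8 -20.4 109.4] F unit [  1.3 -12.4  -3.1] tool x along ux,uy 0.0016826428444395773 0.9999886973995188 z -0.999989276157787
```

The tip stopped moving while the force rose to 12 N, so the cover is at its hard stop. I'll back off, lift, and go above the near (-x) end of the slot.

Request:
move_arm(commands=[-1.2,0,0,0,0,0,0,-1.2,0,0,0,0,0,0,-1.2,0,-3,0,0,0,0,-1.2,0,-6,0,0,0,0,3.5,-1,-6,0,0,0,0,8.5,-2,-6,0,0,0,0,13.5,-2.7,-6,0,0,0,0,13.5,-2.7,-6,0,0,0,0])

```text
time: 6.1
position: [0.5081, 0.0739, 0.169]
tcp_rot: [[-0.24, 0.971, -0.002], [0.971, 0.24, 0.004], [0.004, -0.001, -1.0]]
force: [-0.2, 0.2, -1.3]
grip_width: -0.0001
grip_force: 0.0
```

```bash
python3 -c "
from h import *; st(); p=vision.get_image('side'); cv2.imwrite('pics/s2.png',cv2.resize(p['frame'][130:250,210:360,::-1],None,fx=4,fy=4,interpolation=cv2.INTER_CUBIC)); st()"
```

```text
t 6.1 tcp in unit mm [-28.6 126.5 169. ] F unit [-0.2  0.3 -1.3] tool x along ux,uy -0.010744844889827989 0.9999345420485118 z -0.9999919007227492
t 6.15 tcp in unit mm [-28.1 123.2 169.2] F unit [-0.4 -1.   0.3] tool x along ux,uy -0.00831950163142817 0.9999622049982815 z -0.9999967898577425
```

View pics/s2.png

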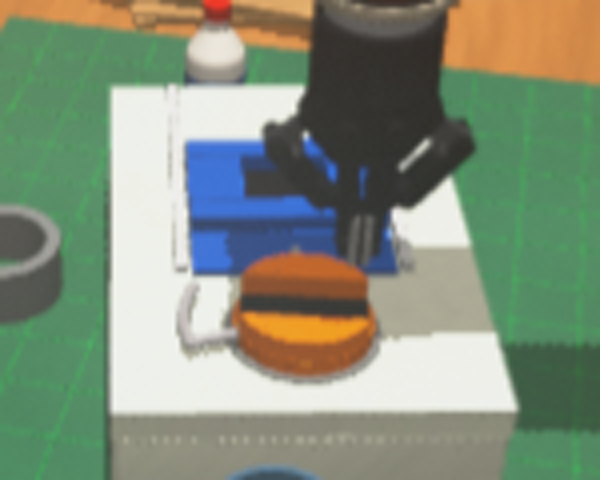

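The cover's front edge now lies up against the lock side. The tip is above the slot's near end (around (360,255) in the crop). I'll let it settle, then descend.

Request:
move_arm(commands=[0,0,0,0,0,0,0,0,0,1.5,0,0,0,0,0,0,2.8,0,0,0,0,0,0,3.3,0,0,0,0])

```text
time: 6.55
position: [0.5102, 0.0645, 0.1347]
tcp_rot: [[-0.229, 0.973, -0.002], [0.973, 0.229, -0.001], [-0.001, -0.002, -1.0]]
force: [0.7, -0.1, 0.7]
grip_width: 0.0003
grip_force: 0.0
```

```bash
python3 -c "
from h import *; st()
p=vision.get_image('side')
for y in (115+2.8,):
  for z in (.13,): print(proj(p,[*(c+ux*-.028+uy*y/1e3),z]))
"
```

```text
t 6.55 tcp in unit mm [-28.7 116.8 134.7] F unit [ 0.7 -0.3  0.7] tool x along ux,uy 0.0012212569695158391 0.9999990383581853 z -0.9999974966365092
[296.94799333 204.44681458]
```

Request:
move_arm(commands=[0.1,0,0.4,0,0,0,0,0.1,0,0.8,0,0,0,0,0.1,0,1.2,0,0,0,0,0.1,0,1.6,0,0,0,0,0.1,0,1.6,0,0,0,0])

```text
time: 7.1
position: [0.5102, 0.0668, 0.1197]
tcp_rot: [[-0.231, 0.973, -0.001], [0.973, 0.231, -0.0], [-0.0, -0.001, -1.0]]
force: [-0.0, -0.3, -0.3]
grip_width: 0.0
grip_force: 0.0
```

```bash
python3 -c "
from h import *; st()
for t in np.radians([165,150,135,120,105,90,80]): print(np.round([28*np.cos(t)-9*0,28*np.sin(t)],1))
"
```

```text
t 7.1 tcp in unit mm [-28.2 119.1 119.7] F unit [-0.1 -0.3 -0.3] tool x along ux,uy -0.0009475906918103916 0.9999995416825789 z -0.9999997676722275
[-27.    7.2]
[-24.2  14. ]
[-19.8  19.8]
[-14.   24.2]
[-7.2 27. ]
[ 0. 28.]
[ 4.9 27.6]
```

The tip is in the slot with no contact force. I'll drive the land clockwise along an arc.

Request:
move_arm(commands=[0.4,0.1,0,0,0,0,0,0.8,0.2,0,0,0,0,0,1.2,0.4,0,0,0,0,0,1.5,0.6,0,0,0,0,0,2.0,1.2,0,0,0,0,0,2.3,1.8,0,0,0,0,0,2.5,2.3,0,0,0,0,0,2.5,2.8,0,0,0,0,0])

```text
time: 7.9
position: [0.5315, 0.0882, 0.1201]
tcp_rot: [[-0.224, 0.975, -0.003], [0.975, 0.224, -0.01], [-0.01, -0.005, -1.0]]
force: [-9.6, -33.7, 11.5]
grip_width: -0.0003
grip_force: 16.5
```

```bash
python3 -c "
from h import *; st()
"
```

```text
t 7.9 tcp in unit mm [ -2.5 135.  120.1] F unit [-17.1 -30.6  11.5] tool x along ux,uy 0.006518538254435353 0.9999335443270465 z -0.9999413933599152
```

```bash
python3 -c "
from h import *; p=vision.get_image('side'); A=cv2.resize(p['frame'][160:240,230:330,::-1],None,fx=6,fy=6,interpolation=cv2.INTER_CUBIC)[:,:]; cv2.imwrite('pics/s3.png',A); st()
for k in ('hook','peg','slot'):
  for r in vision.place_of(p,k)[:1]:
    d=at_z(p,r['centre'],Z[k])[:2]-c; print(k,r['conf'],d@ux*1e3,d@uy*1e3)
p=vision.get_image('top'); save(p,'t3.png')
for k in ('hook','peg','slot','well'):
  for r in vision.place_of(p,k)[:1]:
    d=at_z(p,r['centre'],Z[k])[:2]-c; print(k,r['conf'],d@ux*1e3,d@uy*1e3)
"
```

```text
t 7.95 tcp in unit mm [ -2.2 134.8 120.1] F unit [-12.3 -28.2  11.6] tool x along ux,uy 0.006697127351140481 0.9999312717089354 z -0.9999396789470977
hook 0.84 37.933579516052916 53.07473522699836
peg 0.61 3.0554998086519154 51.287254390199436
slot 0.63 2.3942062880387653 106.22925436588109
hook 0.89 37.3708365767424 38.15894636455323
peg 0.59 -0.7197851719889595 56.196275218761656
slot 0.69 10.784804075215977 108.2512734559233
well 0.75 2.468252335516632 -37.33115770028594
```

View pics/s3.png

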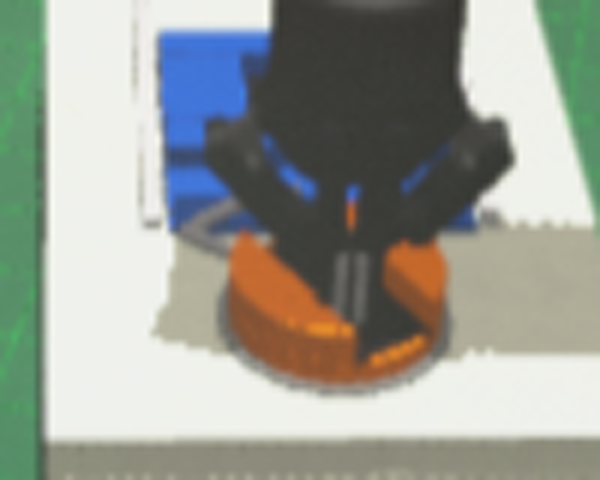

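The lock has turned about 65°. The tip's reaction is now nearly radial (its line passes through the axis), so it gives no torque. I'll ease off in y and push more in unit +x.

Request:
move_arm(commands=[-0.5,0,0,0,0,0,0,-0.9,0,0,0,0,0,0,-0.9,0.2,0,0,0,0,0,-0.8,0.4,0,0,0,0,0,-0.7,0.6,0,0,0,0,0,-0.6,0.7,0,0,0,0,0])

```text
time: 8.95
position: [0.5377, 0.0861, 0.1198]
tcp_rot: [[-0.226, 0.974, -0.007], [0.974, 0.225, -0.008], [-0.006, -0.008, -1.0]]
force: [-14.8, -25.6, 15.1]
grip_width: 0.0004
grip_force: 15.2
```

```bash
python3 -c "
from h import *; st()
"
```

```text
t 8.95 tcp in unit mm [  3.1 131.6 119.8] F unit [-20.2 -21.5  15.1] tool x along ux,uy 0.004658582887374801 0.9999692408739603 z -0.9999465426884903
```

Request:
move_arm(commands=[-0.5,0,0,0,0,0,0,-0.9,0,0,0,0,0,0,-0.9,0.2,0,0,0,0,0,-0.9,0.3,0,0,0,0,0,-0.9,0.4,0,0,0,0,0])

```text
time: 9.45
position: [0.5426, 0.0825, 0.1195]
tcp_rot: [[-0.229, 0.973, -0.008], [0.973, 0.229, -0.004], [-0.002, -0.009, -1.0]]
force: [-18.0, -12.0, 12.4]
grip_width: 0.0001
grip_force: 12.4
```

```bash
python3 -c "
from h import *; st(); 
for n in ('side','top'):
  p=vision.get_image(n)
  for k in ('hook','peg'):
   for r in vision.place_of(p,k)[:1]:
    d=at_z(p,r['centre'],Z[k])[:2]-c; print(n,k,r['conf'],d@ux*1e3,d@uy*1e3)
"
```

```text
t 9.45 tcp in unit mm [  7.  126.9 119.5] F unit [-20.3  -7.5  12.4] tool x along ux,uy 0.0013899354890999302 0.9999977800089448 z -0.9999604688717065
side hook 0.65 -0.3381160506717893 37.05244927648708
side peg 0.68 -0.09392876455983229 55.754800320710366
top hook 0.57 -1.925885801446137 38.10282909145577
top peg 0.74 2.134834705171966 50.01401760898639
```

Request:
move_arm(commands=[0,0.2,0,0,0,0,0,0,0.2,0,0,0,0,0])

```text
time: 9.95
position: [0.5434, 0.082, 0.1193]
tcp_rot: [[-0.228, 0.974, -0.011], [0.974, 0.228, -0.004], [-0.002, -0.012, -1.0]]
force: [-23.1, -13.4, 17.3]
grip_width: -0.0002
grip_force: 15.1
```

```bash
python3 -c "
from h import *; st()
"
```

```text
t 9.95 tcp in unit mm [  7.6 126.2 119.3] F unit [-25.5  -7.7  17.3] tool x along ux,uy 0.002170612933610107 0.9999960439806432 z -0.9999299045134742
```

The force rose to 25 N with almost no motion, so the lock is at its stop. I'll centre the tip in the slot, lift and move clear.

Request:
move_arm(commands=[0,-0.6,0,0,0,0,0,0,-1.1,0,0,0,0,0,0,-1.1,0,0,0,0,0,0,-1.1,-1.5,0,0,0,0,0,-1.1,-4,0,0,0,0,0,-1.1,-9,0,0,0,0,5,-1.1,-13,0,0,0,0,10,-1.1,-13,0,0,0,0])

```text
time: 10.75
position: [0.5196, 0.1688, 0.2545]
tcp_rot: [[-0.225, 0.974, 0.007], [0.974, 0.225, 0.004], [0.002, 0.008, -1.0]]
force: [0.8, 1.0, -1.0]
grip_width: 0.0001
grip_force: 0.0
```

Request:
move_arm(commands=[5,0,0,0,0,0,0,10,0,0,0,0,0,0,15,0,0,0,0,0,0,20,0,0,0,0,0,0,20,0,0,0,0,0,0,20,0,0,0,0,0,0])

```text
time: 11.35
position: [0.4703, 0.3658, 0.2493]
tcp_rot: [[-0.234, 0.972, 0.001], [0.972, 0.234, -0.0], [-0.0, 0.001, -1.0]]
force: [0.4, -0.4, 0.2]
grip_width: 0.0002
grip_force: 0.0
```

```bash
python3 -c "
from h import *; st()
p=vision.get_image('top'); img=cv2.resize(p['frame'][130:290,150:385,::-1],None,fx=3.3,fy=3.3,interpolation=cv2.INTER_CUBIC); 
for x,y,z in((0,-.0365,.105),(0,.049,.118),(0,.037,.111)):
  X=proj(p,[*(c+ux*x+uy*y),z]); cv2.drawMarker(img,tuple(int(v) for v in (X-[150,130]+.5)*3.3),(0,0,255),0,10,1)
cv2.imwrite('pics/t4.png',img)
"
```

```text
t 11.35 tcp in unit mm [  1.7 419.2 249.3] F unit [ 0.3 -0.4  0.2] tool x along ux,uy -0.003917637692203004 0.9999922214517646 z -0.999999664616233
```

View pics/t4.png

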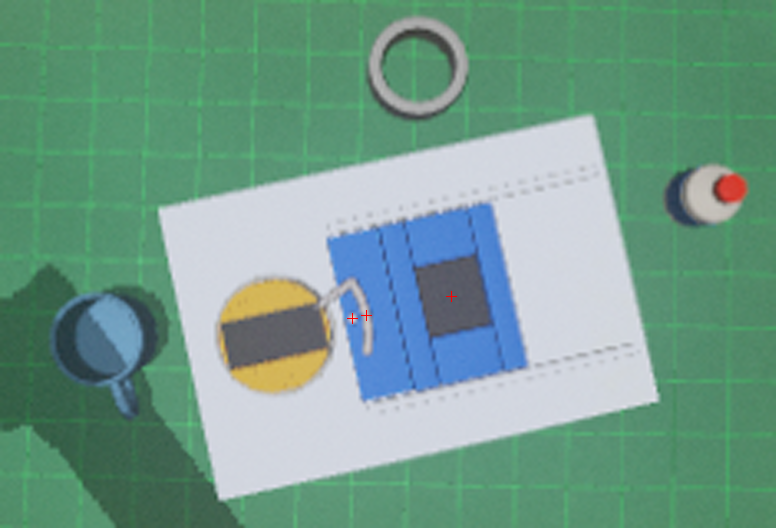

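The top view shows the well exactly on its home mark (451,296) and the hook arc on its locked mark (366,316). The slot is parallel to the unit's y, the bystanders haven't moved, and the arm is clear. Handing in.

```bash
python3 -c "
from workcell import bot; print(bot.sign_off())"
```

```text
the job is handed in; nothing more can be done
None
```

I pushed the cover home to its hard stop, then turned the cam lock clockwise to its stop with the hook round the peg. The mug, glue bottle and tape roll were left untouched, and I handed the job in at about 11.4 s.

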